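Ready the pizza oven for loading

TASK

I am about to slide a pizza into the oven with the peel: with the fingers, push the half-open crumb tray fully home so that it is out of the way, then press down the round paddle on the oven's rocking lever until the gate over the oven mouth is fully raised. Finish while holding the lever down, so that the gate stays up for me. Do not touch the gate itself, and leave the things standing around where they are.

Things in the scene. Friction and masses are not known exactly. Their poses are not given: they have to be found in the camera images.
- oven: Compact stainless pizza oven, fixed, 470 wide, 239 high. Origin on the slab, below the middle of the landing ledge's front edge. Oven's frame: x from front to back, y to the left seen from the front, z up; the front looks to -x, to the robot. Ledge top 81 high, chamber face at x = 81, left wall y = 200, right wall y = -270. Gate guides at y = 180 and -180, 290 high.
- crumb_tray (a joint): How far the crumb tray is pulled out (m): 0 = fully home, up to 0.14; it slides along the oven's x axis (out is -x) and stays where it is left; pushing takes about 2 to 3 N.
- tray_lip (a point): Middle of the outer edge of the grip lip on the crumb tray's front, 62 above the slab. The lip is 200 wide along the oven's y, spans 54 to 70 above the slab and stands 20 in front of the tray's 360 wide front panel. Fully home it lies at (-24, 0, 62) mm in the oven's frame; the tray stops there.
- lever (a joint): How far the lever's paddle end is pressed down (rad): 0 = paddle up, gate shut; 0.5 = on its stop, gate fully up. A flat steel bar along the oven's y before the left jamb, pivot at (41, 205, 211) mm in the oven's frame, axis along the oven's x; its far end lifts the gate by a pin. The gate's weight pushes the paddle up: some 7 to 14 N at its centre raise and hold it; let go, the gate drops.
- paddle_top (a point): Centre of the paddle's top face: a black disc, 90 across, 15 thick, beside the oven's left wall, 135 from the lever's pivot. Lever up: (41, 332, 259) mm in the oven's frame, face tilted 0.25 rad towards the oven; on the stop: (41, 340, 192), tilted 0.25 rad away, so it goes down 67. Space above it is free; jar or mug may stand below.
- gate (a joint): How far the oven's gate is lifted (m): 0 = shut, 0.105 = fully up, driven by the lever. A plain steel plate, 346 wide, 108 high, sliding upright in the guides before the mouth.
- gate_edge (a point): Middle of the gate's lower edge: 82 above the slab when shut, 187 when fully up.
- jar: Bystander: small amber glass jar with black twist cap, 66 across, 86 high, origin at its foot.
- mug: Bystander: blue enamel mug, 82 across, 82 high, handle at its +y, origin at its foot.
- scraper: Bystander: black plastic dough scraper lying flat, 153 by 95, 12 high; origin near its middle, underside.
- ladle: Bystander: aluminium ladle lying down, bowl 86 across and 32 high; origin under the bowl, handle 290 long towards its -x.
- tomato_can: Bystander: closed food can, 74 across, 110 high, origin at its foot.
- pinch_bowl: Bystander: small white bowl, 90 across, 40 high, origin at its foot.

How it is judged:
On the way, in this order (a step that is already met when the one before it is completed fails the run):
1. the crumb tray is pushed fully home while the gate is still shut (value of joint crumb_tray below 0.005 m and value of joint gate below 0.02 m), for 0.2 s.
2. the lever is pressed by the fingers and the gate is fully raised (value of joint gate above 0.09 m and contact force between lever and the fingers above 2 N), for 0.2 s.
At the end, for the whole second after the job is handed in: The crumb tray is home to within 6 mm, the gate stands at least 90 mm up (of 105) and at rest, and the fingers are pressing on the lever with more than 2 N to hold it there (all of step 2 and value of joint crumb_tray below 0.006 m and velocity of joint gate below 0.02 m/s); the arm keeps its last pose, push and grip.
It fails at once if the tray or the lever is pushed with the arm or the gripper's body instead of the fingers (contact force between any of crumb_tray, lever and the arm above 2 N).
It fails at once if the gate is touched directly instead of being lifted by the lever (contact force between gate and the arm above 1 N or contact force between gate and the fingers above 1 N).
It fails at once if a bystander is moved by more than 30 mm, or lifted (distance of any of jar, mug, scraper, ladle, tomato_can, pinch_bowl from where it was at the start of the episode above 0.03 m).
It also fails if it takes over 48 s, if anything falls off the work surface, if the arm or the gripper's body presses on something with over 40 N, if the wrist force passes 120 N, or if a joint passes its speed limit or range.

ROBOT

A 6-joint arm with a two-finger parallel gripper is mounted at the origin on the work surface. World frame = base frame: x ahead of the robot, y to its left, z up, the work surface at z = 0. Lengths are in m, angles in rad, forces in N, time in s.
With the tool pointing down it reaches from about 0.425 to 0.95 m from the base axis. Payload 14.7 kg.
Tool frame: the origin (TCP) lies on the centre line of the jaws, within the pads' length; the fingertips stand 25 mm ahead of it and the grasp point (between the pads) lies 6 mm ahead of it (robot.tip_extent is the z of the fingertips in the tool frame, in m); z points along the fingers, x is the direction in which the jaws open and shut, and the axes are right-handed (so a half turn about z gives the same grasp; the last joint's range is limited). The gripper opens to 85 mm and grips with 20 to 120 N. Pads are 22 mm wide; open, the fingers measure 114 mm over their backs; the gripper's body (76 mm by 85 mm) begins 54 mm behind the grasp point. The pads swing forward as they close: fully open they stand 13 mm farther back than shut.
Start: joints at [1.12, 0.48, 1.596, -0, 1.065, -0.047], TCP at [0.255, 0.598, 0.256] pointing down, gripper open.
Joint ranges: [-2.75, 2.75], [-0.82, 2.05], [0.23, 2.67], [-1.56, 4.7], [0.09, 2.69], [-2.92, 2.92]. Speed limits (rad/s): [1.89, 1.89, 2.39, 3.01, 3.01, 3.01].

INTERFACE

Orientations are given as [roll, pitch, yaw] about the fixed x, y, z axes, in that order (R = Rz(yaw) Ry(pitch) Rx(roll)).
In Python, from station import get_state, camera, camera_params, robot gives the robot as it stands.
- The arm moves only by the tool apply_moves, never from a script. Its argument "series" is a list of rows, each a list of 7 numbers: the shift along the tool's x, y, z in mm, then the turn, a rotation vector about the tool's x, y, z in degrees, then the finger opening in mm, from 0 to 85.4. In form: [[tx, ty, tz, wx, wy, wz, gripper], ...]. A call has 1 to 12 rows; each row is the pose to reach, as a shift and turn from the pose commanded when the call began, along the tool's axes at that moment; what a row does not reach only later rows make up. A row lasts 1/10 s, in which the tool goes at most 50 mm and 8.59 degrees, less where a joint would pass 70% of its speed; a pose out of reach is approached as far as the arm can. A call with a gripper value outside its range is refused whole. The fingers move at their own pace and stop on an object; "force" is the grip in N (left out, the last holds). Time passes only in rows, so rows that repeat a pose let the fingers close. It gives the time, the measured TCP pose, the force and the opening at its end, in the units of the state.
- get_state(): the state, without advancing time (a new reading comes with each control period).
- camera(name): name is "side" or "top" or "wrist"; returns the picture (480x640x3 uint8, red, green, blue); there is no depth.
- camera_params(name): a dict with "K" (3x3 intrinsics, pixels), "distortion" ([k1, k2, p1, p2, k3] as OpenCV has them; the pictures are not rectified), "pose" (4x4, takes a point from camera to world coordinates); the wrist camera has in their place "tool_from_camera" (4x4, takes a point from camera to tool coordinates, whose origin is the TCP and whose axes are the tool frame's). Camera axes: x right, y up, looking along -z (the intrinsics and any distortion apply to the point x, -y, -z); pixel columns grow to the right and rows downward; lengths in m; the calibration is good to about 2 mm. A picture is of the moment at which its call begins: read the wrist's pose just before it. camera_params takes no time and is no camera call.
- robot.job_done(): hands the job in, once; it reports no verdict.
The state is a dict: "t": time; "qpos": joint angles; "joint_velocities": joint speeds; "tau": joint torques, N m; "tcp_pos": TCP position; "tcp_rot": TCP orientation; "wrist_force": force on the tool from outside, world axes, zero at the start; "moment": the same for the moment, N m; "width": finger opening in m.
Only numpy, scipy, OpenCV 4.12 (cv2) and the standard library are available. Lean on these libraries where they do the work, as an engineer would, in place of code of your own. Each camera call takes 0.05 s, during which the arm holds its last target. There are 200 camera calls.

## Working session

There is one attempt and no reset: what is moved stays moved. The work goes in short steps, Python scripts to look and compute and a tool call to move; the robot and the scene stay as the last step left them, time stands still between calls to the robot, and variables do not carry over. Pictures are saved under pics/ and viewed, about 8 in all and at most 12, crops included, and the job is handed in when it is done.

Besides the shell and the picture viewer there is one more tool, called after ">>>" as name(argument=value, ...) on one line, values as JSON. apply_moves: Moves the arm, as the interface text tells. Its arguments: {"type":"object","properties":{"series":{"type":"array"},"force":{"type":"number"}},"required":["series"]}

```bash
mkdir -p pics; ls
python3 - <<'E'
from station import *
import cv2,numpy as np
s=get_state();print(s)
for n in("side","top"):
    cv2.imwrite(f"pics/{n}0.png",camera(n)[:,:,::-1]);p=camera_params(n);print(n,p)
print(camera_params("wrist"),robot.tip_extent)
E
```

```text
pics
{'t': 0.0, 'qpos': array([ 1.12038427e+00,  4.80849630e-01,  1.59690406e+00, -1.73630267e-05,
        1.06513412e+00, -4.66132370e-02]), 'joint_velocities': array([-5.21664833e-05, -1.25492282e-03,  5.52913285e-05, -5.85904162e-04,
       -6.04530159e-04, -3.79063142e-04]), 'tau': array([ 2.55921441e-03, -9.50674152e+01, -4.30168033e+01,  1.24039316e-04,
        1.26085486e-02,  1.45175119e-05]), 'tcp_pos': array([0.25520718, 0.59735291, 0.25564959]), 'tcp_rot': array([-3.14154747e+00,  1.29446253e-03,  1.16700596e+00]), 'wrist_force': array([-0.54104584, -1.09313337,  0.63096071]), 'moment': array([ 0.00534896, -0.03355371,  0.03860611]), 'width': 0.0857651175034177}
side {'K': array([[536.99893615,   0.        , 314.82306489],
       [  0.        , 536.99893615, 235.34674812],
       [  0.        ,   0.        ,   1.        ]]), 'distortion': array([-0.00405083,  0.        ,  0.        ,  0.        ,  0.        ]), 'pose': array([[ 0.6759724 ,  0.50173145, -0.53974703, -0.33039318],
       [-0.73665672,  0.44022938, -0.51335657, -0.83106764],
       [-0.01995464,  0.74462316, 
[... 604 characters left out ...]
    [ 0.00000000e+00,  0.00000000e+00,  0.00000000e+00,
         1.00000000e+00]])}
{'K': array([[331.57276168,   0.        , 316.55221166],
       [  0.        , 331.57276168, 236.05653324],
       [  0.        ,   0.        ,   1.        ]]), 'distortion': array([-0.01773478,  0.        ,  0.        ,  0.        ,  0.        ]), 'tool_from_camera': array([[ 9.99999775e-01,  6.92592510e-05,  6.67971520e-04,
        -2.98884504e-04],
       [ 2.66754097e-04, -9.53796217e-01, -3.00454166e-01,
        -7.57707332e-02],
       [ 6.16299478e-04,  3.00454276e-01, -9.53796020e-01,
        -1.18416889e-01],
       [ 0.00000000e+00,  0.00000000e+00,  0.00000000e+00,
         1.00000000e+00]])} 0.025
```

View pics/side0.png

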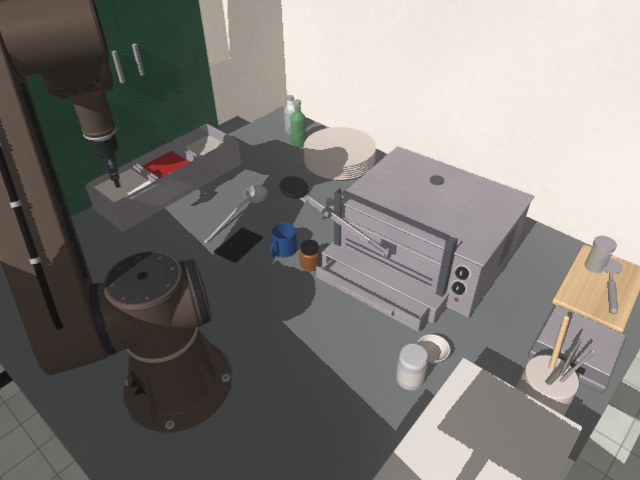

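View pics/top0.png

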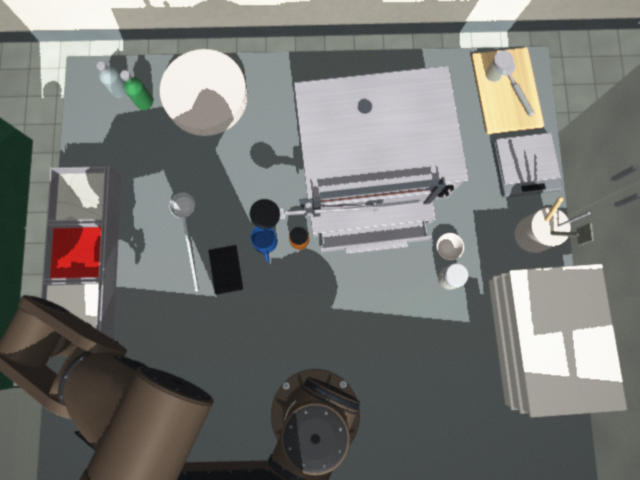

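The side view shows the oven at about (430,230), the lever paddle at (294,187), the mug at (285,240) and the jar at (310,256). The top view shows the paddle at (265,213), the tray lip's outer edge near (377,248) and the mug at (264,240). I'll enlarge both for accurate pixels.

Run:
```python
import cv2
a=cv2.imread("pics/top0.png")[140:270,240:480];cv2.imwrite("pics/topc.png",cv2.resize(a,None,fx=3.3,fy=3.3,interpolation=2))
a=cv2.imread("pics/side0.png")[160:340,260:500];cv2.imwrite("pics/sidec.png",cv2.resize(a,None,fx=3.3,fy=3.3,interpolation=2))
```

```text
(no output)
```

View pics/topc.png

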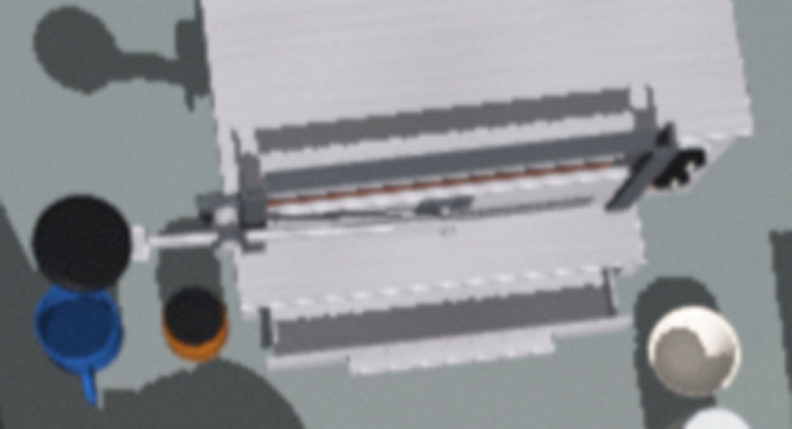

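View pics/sidec.png

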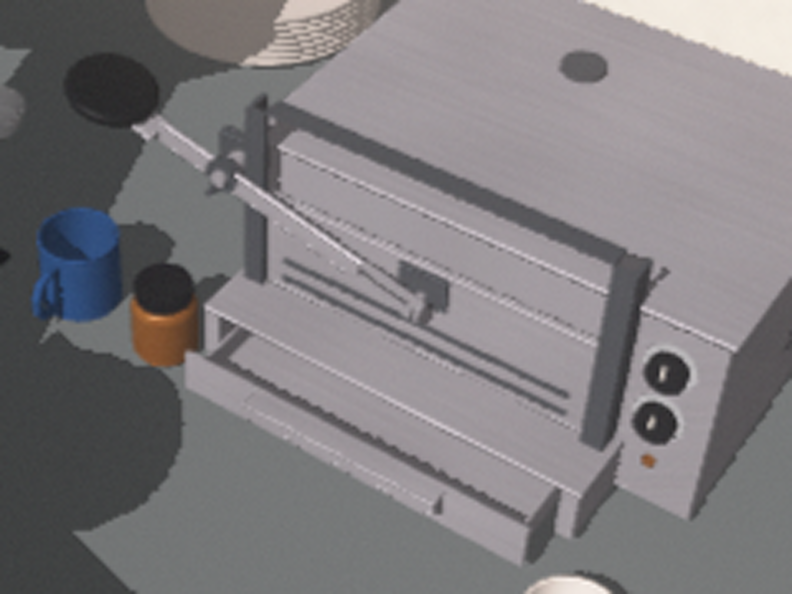

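```bash
cat > h.py <<'E'
import cv2,numpy as np
from station import *
def ray(n,uv):
    p=camera_params(n);x,y=cv2.undistortPoints(np.array([[uv]],float),p["K"],p["distortion"])[0,0]
    if n=="wrist":
        s=get_state();T=np.eye(4);r,q,w=s["tcp_rot"]
        from scipy.spatial.transform import Rotation as R
        T[:3,:3]=R.from_euler("xyz",[r,q,w]).as_matrix();T[:3,3]=s["tcp_pos"];M=T@p["tool_from_camera"]
    else: M=p["pose"]
    return M[:3,3],M[:3,:3]@np.array([x,-y,-1])
def onz(n,uv,z):
    o,d=ray(n,uv);return o+d*(z-o[2])/d[2]
def tri(a,b):
    (o,d),(p,e)=a,b;t=np.linalg.lstsq(np.c_[d,-e],p-o,rcond=None)[0]
    return (o+d*t[0]+p+e*t[1])/2,np.linalg.norm(o+d*t[0]-p-e*t[1])
E
python3 - <<'E'
from h import *
T=lambda u,v:(240+u/3.3,140+v/3.3)
S=lambda u,v:(260+u/3.3,160+v/3.3)
f=lambda n,p,z:print(n,onz(*p,z).round(4))
P={}
for n,p,z in [("lipL",("top",T(352,375)),.07),("lipR",("top",T(553,350)),.07),("ledgeL",("top",T(243,312)),.081),("ledgeR",("top",T(645,265)),.081),
 ("roofL",("top",T(213,100)),.239),("roofR",("top",T(750,131)),.239),("paddle",("top",T(82,243)),.259),("lipLs",("side",S(247,400)),.07),("lipRs",("side",S(440,495)),.07),
 ("ledgeLs",("side",S(205,305)),.081),("ledgeRs",("side",S(580,492)),.081),("mug",("top",T(78,325)),.082),("jar",("top",T(194,316)),.086),("paddles",("side",S(112,89)),.259)]:
    P[n]=onz(*p,z);print(n,P[n].round(4))
print(tri(ray("top",T(82,243)),ray("side",S(112,89))))
for a,b in[("lipL","lipR"),("ledgeL","ledgeR"),("lipLs","lipRs"),("ledgeLs","ledgeRs")]:
    d=P[a]-P[b];print(a,np.linalg.norm(d),np.arctan2(-d[0],d[1]))
E
```

```text
lipL [ 0.4971 -0.1118  0.07  ]
lipR [ 0.5176 -0.3085  0.07  ]
ledgeL [ 0.5597 -0.007   0.081 ]
ledgeR [ 0.5981 -0.4008  0.081 ]
roofL [0.7245 0.0161 0.239 ]
roofR [ 0.685  -0.4653  0.239 ]
paddle [0.59   0.1328 0.259 ]
lipLs [ 0.5085 -0.1108  0.07  ]
lipRs [ 0.5338 -0.3078  0.07  ]
ledgeLs [ 0.5675 -0.0067  0.081 ]
ledgeRs [ 0.607  -0.3994  0.081 ]
mug [0.55   0.1536 0.082 ]
jar [0.5558 0.0406 0.086 ]
paddles [0.589  0.1262 0.259 ]
(array([0.59262354, 0.13232288, 0.25354315]), np.float64(0.00331144919458514))
lipL 0.19775260671383318 0.10387873103904727
ledgeL 0.3956269291706102 0.09721473392774536
lipLs 0.19860431596417266 0.12791700669136757
ledgeLs 0.39469867151288823 0.10021562977704834
```

Both views agree: the oven's yaw is about 0.10 rad, with its origin near (0.582,-0.204). The paddle is near (0.591,0.132) and the lip edge sits about 50 mm out. Next I move to the front with closed fingers.

>>> apply_moves(series=[[-255,289,0,0,0,-28.9,0],[-255,289,0,0,0,-28.9,0],[-255,289,0,0,0,-28.9,0],[-255,289,0,0,0,-28.9,0],[-255,289,0,0,0,-28.9,0],[-255,289,0,0,0,-28.9,0],[-255,289,0,0,0,-28.9,0],[-255,289,0,0,0,-28.9,0],[-255,289,0,0,0,-28.9,0],[-255,289,0,0,0,-28.9,0],[-255,289,0,0,0,-28.9,0],[-255,289,0,0,0,-28.9,0]], force=60)

```text
t: 1.3
tcp_pos: [0.4204, 0.2506, 0.2562]
tcp_rot: [-3.141, -0.0, 1.673]
wrist_force: [0.3, -0.6, 0.7]
width: 0.0
```

>>> apply_moves(series=[[-468,-30,0,0,0,0,0],[-468,-30,0,0,0,0,0],[-468,-30,0,0,0,0,0],[-468,-30,0,0,0,0,0],[-468,-30,0,0,0,0,0],[-468,-30,0,0,0,0,0],[-468,-30,0,0,0,0,0],[-468,-30,0,0,0,0,0],[-468,-30,0,0,0,0,0],[-468,-30,0,0,0,0,0],[-468,-30,0,0,0,0,0],[-468,-30,0,0,0,0,0]])

```text
t: 2.5
tcp_pos: [0.4382, -0.2182, 0.256]
tcp_rot: [-3.141, -0.001, 1.672]
wrist_force: [-0.1, 0.2, -0.3]
width: -0.0
```

Run:
```python
from h import *
print(get_state()["tcp_pos"],get_state()["tcp_rot"])
cv2.imwrite("pics/w1.png",camera("wrist")[:,:,::-1])
```

```text
[ 0.43817814 -0.2181626   0.25601434] [-3.14107760e+00 -6.70125882e-04  1.67153567e+00]
```

View pics/w1.png

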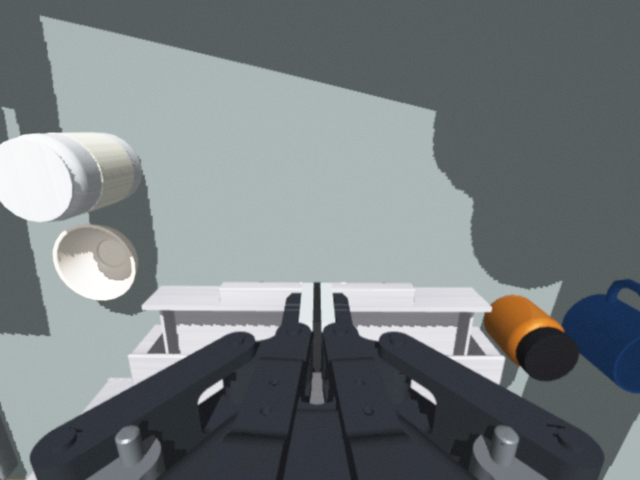

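>>> apply_moves(series=[[0,0,50,-6,0,0,0],[0,0,100,-12,0,0,0],[0,0,140,-12,0,0,0],[0,0,176,-12,0,0,0],[0,0,176,-12,0,0,0],[0,0,176,-12,0,0,0]])

```text
t: 3.15
tcp_pos: [0.4384, -0.2177, 0.0807]
tcp_rot: [2.933, -0.001, 1.673]
wrist_force: [0.7, -0.7, 0.4]
width: 0.0001
```

Run:
```python
from h import *
s=get_state();print(s["t"],s["tcp_pos"],s["tcp_rot"],s["wrist_force"])
cv2.imwrite("pics/w2.png",camera("side")[160:400,220:540,::-1].repeat(2,0).repeat(2,1))
```

```text
3.15 [ 0.43841017 -0.21769266  0.08068914] [ 2.93296519e+00 -1.48814415e-03  1.67292056e+00] [ 0.68701698 -0.67817511  0.42290959]
```

View pics/w2.png

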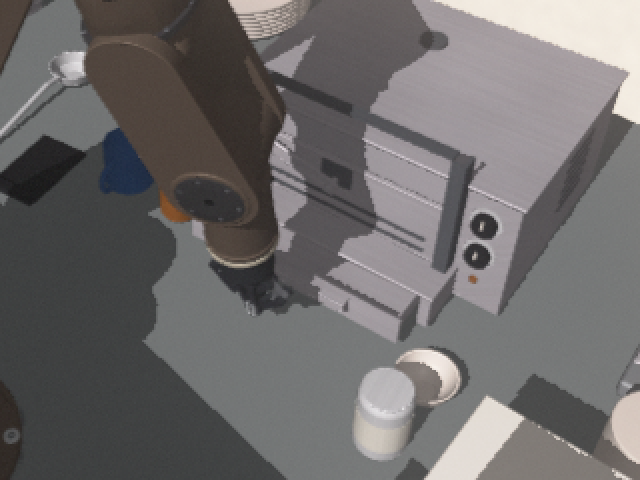

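The gripper is in front of the lip and clear of the bystanders. Now I push along the oven's x axis.

>>> apply_moves(series=[[0,20,4.2,0,0,0,0],[0,39,8.3,0,0,0,0],[0,54,11.4,0,0,0,0],[0,63,13.5,0,0,0,0],[0,73,15.6,0,0,0,0],[0,83,17.6,0,0,0,0],[0,88,18.7,0,0,0,0],[0,88,18.7,0,0,0,0]])

```text
t: 4.0
tcp_pos: [0.5285, -0.21, 0.081]
tcp_rot: [2.931, 0.001, 1.672]
wrist_force: [-0.3, 0.2, 0.5]
width: 0.0002
```

>>> apply_moves(series=[[0,3,0.6,0,0,0,0],[0,6,1.2,0,0,0,0],[0,9,1.9,0,0,0,0],[0,12,2.5,0,0,0,0]])

```text
t: 4.4
tcp_pos: [0.5398, -0.2087, 0.0803]
tcp_rot: [2.932, -0.0, 1.671]
wrist_force: [-2.5, 0.5, 2.0]
width: -0.0005
```

Run:
```python
from h import *
print(get_state()["wrist_force"])
cv2.imwrite("pics/w3.png",camera("top")[140:270,240:480,::-1].repeat(3,0).repeat(3,1))
```

```text
[-2.53402525  0.48360056  2.03762598]
```

View pics/w3.png

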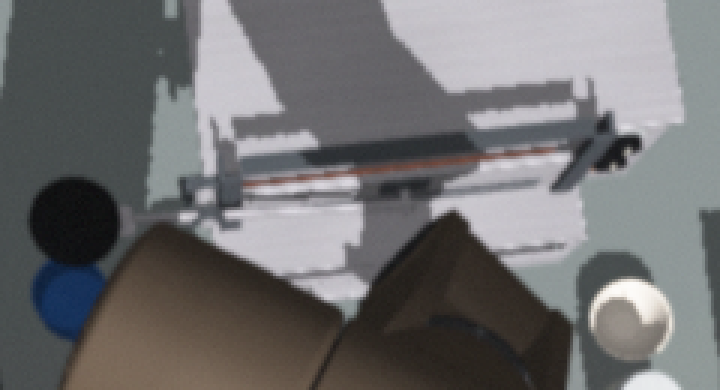

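The tray is nearly home: 2.5 N of sliding friction, with a thin gap left at the right of the ledge. I'll keep going until the force rises.

>>> apply_moves(series=[[0,2,0.4,0,0,0,0],[0,4,0.8,0,0,0,0],[0,4,0.8,0,0,0,0]])

```text
t: 4.75
tcp_pos: [0.5441, -0.2083, 0.0804]
tcp_rot: [2.932, 0.0, 1.671]
wrist_force: [0.1, -0.1, -0.8]
width: -0.0002
```

>>> apply_moves(series=[[0,2,0.4,0,0,0,0],[0,4,0.8,0,0,0,0],[0,4,0.8,0,0,0,0]])

```text
t: 5.05
tcp_pos: [0.5471, -0.2079, 0.0802]
tcp_rot: [2.933, -0.001, 1.672]
wrist_force: [-10.0, -4.3, 4.7]
width: -0.0001
```

>>> apply_moves(series=[[0,1.5,0.3,0,0,0,0],[0,1.5,0.3,0,0,0,0],[0,1.5,0.3,0,0,0,0]])

```text
t: 5.35
tcp_pos: [0.5474, -0.2077, 0.0801]
tcp_rot: [2.935, -0.001, 1.671]
wrist_force: [-22.2, -10.3, 12.5]
width: 0.0003
```

The tray is at its hard stop: 22 N, with no movement. Now I retreat, go up and take out the tilt.

>>> apply_moves(series=[[0,-49,-10.4,0,0,0,0],[0,-98,-20.8,0,0,0,0],[0,-98,-20.8,0,0,0,0],[0,-88,-70,0,0,0,0],[0,-77,-119,0,0,0,0],[0,-67,-168,6,0,0,0],[0,-56,-217,12,0,0,0],[0,-46,-266,12,0,0,0],[0,-46,-266,12,0,0,0],[0,-46,-266,12,0,0,0]])

```text
t: 6.35
tcp_pos: [0.451, -0.2182, 0.3334]
tcp_rot: [3.138, 0.003, 1.672]
wrist_force: [0.0, -0.1, -0.8]
width: 0.0001
```

Run:
```python
from h import *
s=get_state();print(s["tcp_pos"],s["tcp_rot"],s["qpos"])
a=camera("side")[160:340,260:500,::-1];cv2.imwrite("pics/w4.png",cv2.resize(a,None,fx=3.3,fy=3.3,interpolation=2))
```

```text
[ 0.45101507 -0.21823182  0.33337145] [3.13765401e+00 2.81251144e-03 1.67167986e+00] [-5.11143211e-01  1.89649456e-01  1.83357844e+00 -4.36051928e-05
  1.11352517e+00 -2.18280945e+00]
```

View pics/w4.png

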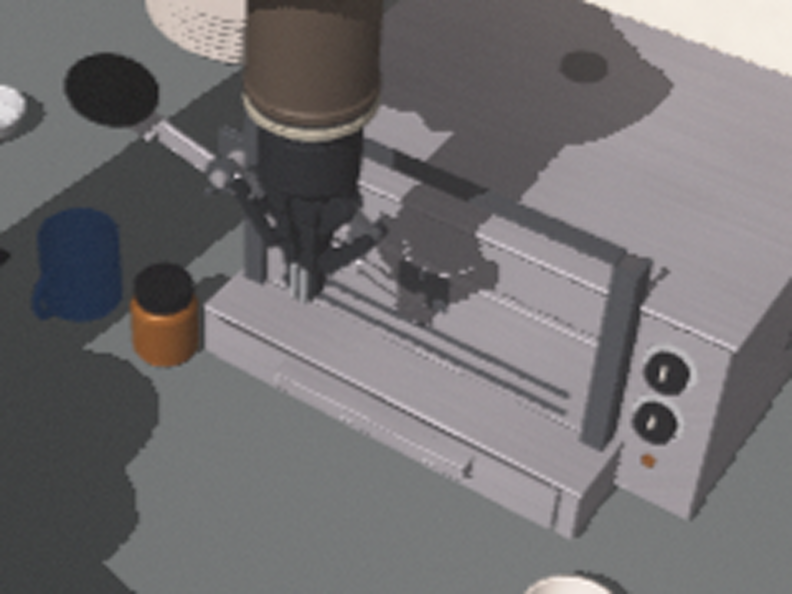

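The tray is home: its front sits flush under the ledge, and the jar and mug are where they were. Next I go over the paddle, y first and then x.

>>> apply_moves(series=[[50,0,0,0,0,0,0],[100,0,0,0,0,0,0],[150,0,0,0,0,0,0],[200,0,0,0,0,0,0],[250,0,0,0,0,0,0],[300,15,0,0,0,0,0],[337,50,0,0,0,0,0],[337,95,0,0,0,0,0],[337,130,0,0,0,0,0],[337,160,0,0,0,0,0],[337,173,0,0,0,0,0],[337,173,0,0,0,0,0]])

```text
t: 7.6
tcp_pos: [0.5883, 0.1347, 0.3289]
tcp_rot: [-3.139, 0.0, 1.671]
wrist_force: [0.4, 0.3, -0.8]
width: 0.0002
```

Run:
```python
from h import *
s=get_state();print(s["tcp_pos"],s["tcp_rot"],s["wrist_force"])
cv2.imwrite("pics/w5.png",camera("wrist")[:,:,::-1])
```

```text
[0.58833507 0.13467081 0.32893499] [-3.13898055e+00  1.38081445e-04  1.67082743e+00] [ 0.42099203  0.25682659 -0.83204709]
```

View pics/w5.png

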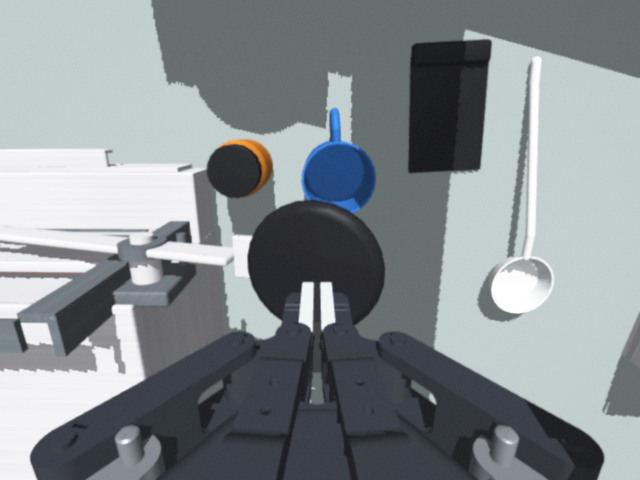

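The fingertips are over the paddle's centre, disc centre at about (316,267), and everything below is clear. Now I press.

>>> apply_moves(series=[[0,3,20,0,0,0,0],[0,3,35,0,0,0,0],[0,3,45,0,0,0,0],[1,3,53,0,0,0,0],[2,3,61,0,0,0,0],[3,3,69,0,0,0,0],[4,3,77,0,0,0,0],[4,3,85,0,0,0,0],[4,3,93,0,0,0,0],[4,3,100,0,0,0,0],[4,3,106,0,0,0,0],[4,3,106,0,0,0,0]])

```text
t: 8.85
tcp_pos: [0.5899, 0.1395, 0.2252]
tcp_rot: [3.141, -0.001, 1.671]
wrist_force: [-1.1, 5.0, 7.8]
width: -0.0002
```

>>> apply_moves(series=[[0,0,2,0,0,0,0],[0,0,3,0,0,0,0],[0,0,3,0,0,0,0]])

```text
t: 9.15
tcp_pos: [0.5899, 0.1394, 0.2228]
tcp_rot: [3.141, -0.001, 1.671]
wrist_force: [-1.0, 3.7, 6.2]
width: -0.0001
```

>>> apply_moves(series=[[0,0,2,0,0,0,0],[0,0,4,0,0,0,0],[0,0,4,0,0,0,0]])

```text
t: 9.45
tcp_pos: [0.5899, 0.1391, 0.2188]
tcp_rot: [3.141, -0.0, 1.671]
wrist_force: [-1.4, 0.8, 7.6]
width: -0.0007
```

>>> apply_moves(series=[[0,0,2,0,0,0,0],[0,0,4,0,0,0,0],[0,0,4,0,0,0,0]])

```text
t: 9.75
tcp_pos: [0.5901, 0.1389, 0.217]
tcp_rot: [3.14, 0.0, 1.671]
wrist_force: [-11.0, -2.8, 37.5]
width: 0.0001
```

It is on the stop: force jumped to 37 N with the tip at z≈0.192. I'll ease off slightly, hold and verify.

>>> apply_moves(series=[[0,0,-1,0,0,0,0],[0,0,-1,0,0,0,0],[0,0,-1,0,0,0,0],[0,0,-1,0,0,0,0],[0,0,-1,0,0,0,0]])

```text
t: 10.25
tcp_pos: [0.5901, 0.139, 0.2172]
tcp_rot: [3.14, 0.0, 1.671]
wrist_force: [-6.3, -1.2, 26.0]
width: 0.0003
```

Run:
```python
from h import *
s=get_state();print(s["tcp_pos"],s["wrist_force"])
a=camera("side")[130:330,240:500,::-1];cv2.imwrite("pics/w6.png",cv2.resize(a,None,fx=3,fy=3,interpolation=2))
```

```text
[0.59008951 0.1389651  0.21723669] [-6.34111837 -1.21571604 25.97202793]
```

View pics/w6.png

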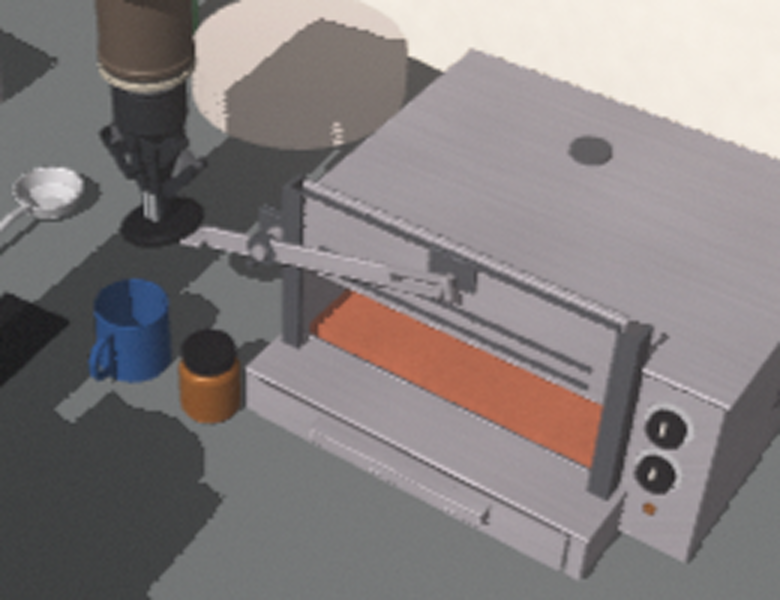

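The gate is fully up with the oven mouth open, the tray is home, and the bystanders are undisturbed. The fingers are holding the paddle with about 26 N.

```bash
python3 -c "
from station import *
print(robot.job_done())"
```

```text
the job is handed in; nothing more can be done
None
```

The crumb tray is fully home, the gate is fully up, and the closed fingers are still holding the paddle down. I handed the job in at about 10.3 s; no verdict is reported.

- **Tray:** I pushed it in by the lip until it hit its stop. The force rose to 22 N with no further movement, and the picture shows its front flush under the ledge.
- **Gate:** I then pressed the paddle until the force jumped from about 8 N to 37 N, with the fingertips at about 192 mm, which is the stop height you gave. I eased off by 1 mm to hold it with about 26 N. The last picture shows the gate up and the oven mouth open.
- **Bystanders:** The jar and mug stand where they were. The ladle was last in view, undisturbed, in the final picture, which also shows part of the scraper. I did not re-image the can or the bowl at the end, but the arm did not go near them after the tray push.
- **Checks that disagreed:** The two camera views differed by about 10 mm on the lip's position. The contact forces settled it.

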